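# Unlock a balance's draught cover and hold it open

### The arm

A 6-joint arm with a two-finger parallel gripper is mounted at the origin on the work surface. World frame = base frame: x ahead of the robot, y to its left, z up, the work surface at z = 0. Lengths are in mm, angles in rad, forces in N, time in s.
With the tool pointing down it reaches from about 350 to 725 mm from the base axis. Payload 6 kg.
Tool frame: the origin (TCP) lies between the finger pads, 19 mm behind the fingertips; this is the grasp point; z points along the fingers, y is the line along which they close (so a half turn about z gives the same grasp; the last joint's range is limited). The gripper opens to 85 mm and grips with 20 to 120 N. Pads are 22 mm wide; open, the fingers measure 114 mm over their backs; the gripper's body (76 mm by 85 mm) begins 54 mm behind the grasp point. The pads swing forward as they close: fully open they stand 13 mm farther back than shut.
Start: joints at [-0.811, 0.04, 0.085, 0, -1.615, -0.334], TCP at [247.837, -546.4, 249.961] pointing down, gripper open.
Joint ranges: [-2.56, 2.56], [-1.29, 2.01], [-1.08, 1.49], [-3.29, 1.98], [-2.81, -0.18], [-2.99, 2.99]. Speed limits (rad/s): [2.57, 2.57, 3.01, 3.14, 3.14, 3.14].

### API

Orientations are given as a rotation vector (axis times angle).
In Python, from workcell import manip gives the robot as it stands. The module is installed in compiled form; this text tells all that it offers.
- The arm moves only by the tool play_rows, never from a script. Its argument "plan" is a list of rows, each a list of 3 entries, a list of its own where there are three numbers: the opening, from 0 (shut) to 1 (fully open), then the shift along the tool's x, y, z in cm, then the turn about the tool's z in degrees. A call has 1 to 10 rows; each row shifts and turns the commanded pose from where the row before left it, along the tool's axes as they then stand; what a row does not reach is not made up. A row lasts 1/12 s, in which the tool goes at most 41.7 mm and 7.16 degrees, less where a joint would pass 70% of its speed; a pose out of reach is approached as far as the arm can. A call is refused whole if a number of a shift passes 4.17 or a number of a turn 7.16, either way. A call with a gripper value outside its range is refused whole. The fingers move at their own pace and stop on an object; "force" is the grip in N (left out, the last holds). Time passes only in rows, so rows that do not move let the fingers close. It gives the time, the measured TCP pose, the force, the opening and the grip force at its end, in the units of the state.
- manip.observe(): the state, without advancing time (a new reading comes with each control period).
- manip.grab_frame(name): name is "scene" or "top" or "wrist"; returns a dict with "frame" (384x512x3 uint8, blue, green, red), "camera_matrix" (3x3 intrinsics, pixels), "cam_to_world" (4x4, takes a point from camera to world coordinates). Camera axes: x right, y down, z forward; pixel columns grow to the right and rows downward; lengths in mm; the calibration is good to about 2 mm. A picture is of the moment at which its call begins. There is no depth.
- manip.finish_job(): hands the job in; it is judged then, once.
Trained networks look in a picture, given as the dict that the camera call returned (one of the last four; its "shot" number tells which), for a name from the list of things; names that differ only in an ending like _2 or _b are one class to them, and where a whole thing is asked for, a point or a joint stands for the part that bears it (a point fixed in the world has none). Each returns a list of dicts, best first, with "conf" (0 to 1); they miss things now and then, are a little off and sometimes report something else, mostly with a low value. They report only what shows in the picture. A call takes as long as a camera call.
- manip.silhouettes(picture, label): "mask" (384x512 bool, what is visible of it) and "point" ([column, row] in pixels, amid what is visible of it).
The state is a dict: "t": time; "joint_pos": joint angles; "joint_velocities": joint speeds; "tau": joint torques, N m; "eef_pos": TCP position; "tcp_rot": TCP orientation; "contact_force": force on the tool from outside, world axes, zero at the start; "moment": the same for the moment, N m; "grip_width": opening from 0.0 (shut) to 1.0 (fully open); "grip_force": force on a finger pad.
Only numpy, scipy, OpenCV 4.12 (cv2) and the standard library are available. Lean on these libraries where they do the work, as an engineer would, in place of code of your own. Each camera call takes 0.05 s, during which the arm holds its last target. There are 200 camera calls.

### The job

A colleague needs both hands to take the weight off the balance, so be their third hand: slide the balance's cover lock fully to the left, and only then lift the hinged draught cover by its bar handle to about 50 degrees from closed. It would fall shut by itself, so finish while still holding it there with the gripper, steady at that angle, with the lock left open; leave the bottle, jar and mortar beside the balance where they stand.

Things in the scene. Friction and masses are not known exactly. Their poses are not given: they have to be found in the camera images.
- balance: Laboratory balance fixed to the bench, 320 (x) by 240 mm (y). Origin: centre of its underside, on the bench; x points from its front (console, robot side) to its back, y to its left seen from the robot. Console top at height 50 mm, x -160 to -35 mm. Behind it, x -35 to 160, y -102 to 102 mm, a clear-walled chamber up to 130 mm, a small brass weight inside.
- lock (a joint): Travel of the cover lock's slide grip in m: 0 at the right end of its track (balance -y; locked), 0.060 against the stop at the left end (balance +y; fully unlocked). It starts within 12 mm of the right end, slides with about 1.5 N of friction and stays where it is left.
- lock_top (a point): Centre of the top of the lock's slide grip: a black upright block 28 mm (balance x) by 20 mm (balance y) by 40 mm tall, on a low grey track along the console's front edge (balance x = -135 mm). This point is 104.5 mm above the bench, the track's top 64 mm. It moves along balance +y to unlock.
- cover_hinge (a joint): Angle of the draught cover in rad: 0 closed (level), growing as its front edge rises; 50 degrees is 0.873; stop at 1.35. The hinge line runs along balance y at balance x = 160 mm, height 130.5 mm (upper back edge of the chamber). The cover falls shut from every angle unless held.
- cover: The draught cover: clear panel in a grey frame, 195 mm deep, 208 mm wide, 8 mm thick, 0.28 to 0.46 kg. Origin at the middle of the hinge line; at angle 0 its axes are parallel to the balance's, so the panel runs along its -x from 0 to -195 mm, z = 0 to 8 mm. It turns about its y axis.
- cover_bar (a point): Middle of the cover's handle: round grey bar, 12 mm thick, 112 mm long along balance y, on two arms 45 mm before the cover's front edge (39 mm free between bar and chamber), in the cover's plane: at (-240, 0, 4) mm in the cover's frame; closed, 134.5 mm above the bench. An upright gripper with a finger before and one behind the bar may keep its attitude: the bar turns between the pads.
- reagent_bottle: Bystander: amber glass bottle, 72 mm in diameter, 160 mm tall, left of the balance. Origin at the centre of its underside.
- ointment_jar: Bystander: squat white jar, 60 mm in diameter, 65 mm tall, right of the balance. Origin at the centre of its underside.
- mortar: Bystander: white ceramic mortar (bowl), 90 mm in diameter, 55 mm tall, right of the balance, farther back. Origin at the centre of its underside.

How it is judged:
By the outcome, as a careful person would: the job done as asked, in the order asked, and still so for the second after the job is handed in, while the arm keeps its last pose, push and grip.
It also fails if it takes over 50 s, if anything falls off the work surface, if the arm or the gripper's body presses on something with over 40 N, if the wrist force passes 120 N, or if a joint passes its speed limit or range.

## Working session

There is one attempt and no reset: what is moved stays moved. The work goes in short steps, Python scripts to look and compute and a tool call to move; the robot and the scene stay as the last step left them, time stands still between calls to the robot, and variables do not carry over. Pictures are saved under pics/ and viewed, at most 10 in all, crops included, and the job is handed in when it is done.

Besides the shell and the picture viewer there is one more tool, called after "Request:" as name(argument=value, ...) on one line, values as JSON. play_rows: Moves the arm, as the interface text tells. Its arguments: {"type":"object","properties":{"plan":{"type":"array","items":{"type":"array"}},"force":{"type":"number"}},"required":["plan"]}

```bash
mkdir -p pics; cat > h.py <<'E'
import numpy as np, cv2
from workcell import manip
def look(cam,labels,save=None):
    p=manip.grab_frame(cam); out={}
    for l in labels:
        r=manip.silhouettes(p,l)
        out[l]=r
        for q in r[:2]: print(cam,l,round(q['conf'],2),np.round(q['point'],1),int(q['mask'].sum()))
    if save: cv2.imwrite('pics/'+save+'.png',p['frame'])
    return p,out
def ray(p,uv):
    K=p['camera_matrix'];T=p['cam_to_world']
    d=T[:3,:3]@np.linalg.solve(K,np.array([uv[0],uv[1],1.]));return T[:3,3],d/np.linalg.norm(d)
def tri(rs):
    A=sum(np.eye(3)-np.outer(d,d) for o,d in rs);b=sum((np.eye(3)-np.outer(d,d))@o for o,d in rs)
    return np.linalg.solve(A,b)
def atz(p,uv,z):
    o,d=ray(p,uv);return o+d*(z-o[2])/d[2]
def proj(p,X):
    T=np.linalg.inv(p['cam_to_world']);c=T[:3,:3]@np.array(X,float)+T[:3,3];u=p['camera_matrix']@c;return u[:2]/u[2]
E
python3 - <<'E'
from h import *
s=manip.observe();print({k:np.round(v,3) for k,v in s.items()})
for c in('scene','top'):
    p,o=look(c,['balance','lock_top','cover_bar','cover','reagent_bottle','ointment_jar','mortar'],c+'0')
    print(np.round(p['cam_to_world'][:3,3]))
E
```

```text
{'t': np.float64(0.0), 'joint_pos': array([-0.811,  0.041,  0.084, -0.   , -1.616, -0.334]), 'joint_velocities': array([ 0.001,  0.   ,  0.001, -0.   ,  0.   ,  0.   ]), 'tau': array([ 1.0000e-03, -3.6820e+01,  3.4741e+01,  6.9330e+00, -6.0000e-03,
       -0.0000e+00]), 'eef_pos': array([ 247.794, -546.102,  248.95 ]), 'tcp_rot': array([ 6.64e-01, -3.07e+00, -3.00e-03]), 'contact_force': array([-0.499,  0.486, -0.379]), 'moment': array([0.008, 0.019, 0.05 ]), 'grip_force': np.float64(0.0), 'grip_width': np.float64(0.999)}
scene balance 0.84 [267.5 207.4] 8811
scene cover_bar 0.67 [270.4 200.4] 5443
scene cover 0.7 [274.1 203.6] 5672
scene reagent_bottle 0.62 [337.4 177. ] 964
scene ointment_jar 0.89 [195.5 183.9] 484
scene ointment_jar 0.6 [266.  206.6] 8796
scene mortar 0.64 [192.8 228.4] 758
[1245. -149. 1107.]
top balance 0.81 [239.  189.3] 10783
top lock_top 0.52 [238.2 240.7] 81
top cover_bar 0.85 [243.5 168.4] 6565
top cover 0.92 [242.2 166.7] 6867
top reagent_bottle 0.83 [160.8 189.6] 737
top reagent_bottle 0.44 [315.4 177.2] 848
top ointment_jar 0.82 [304.7 229.1] 351
top ointment_jar 0.36 [314.2 177.6] 812
top mortar 0.98 [317.4 180. ] 871
[ 571.   42. 1113.]
```

```bash
python3 - <<'E'
import cv2
a=cv2.imread('pics/scene0.png')[110:300,150:390];b=cv2.imread('pics/top0.png')[100:290,120:360]
import numpy as np
cv2.imwrite('pics/c0.png',np.vstack([cv2.resize(x,(720,570))for x in(b,)]))
cv2.imwrite('pics/c1.png',cv2.resize(a,(720,570)))
E
```

```text
(no output)
```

View pics/c0.png

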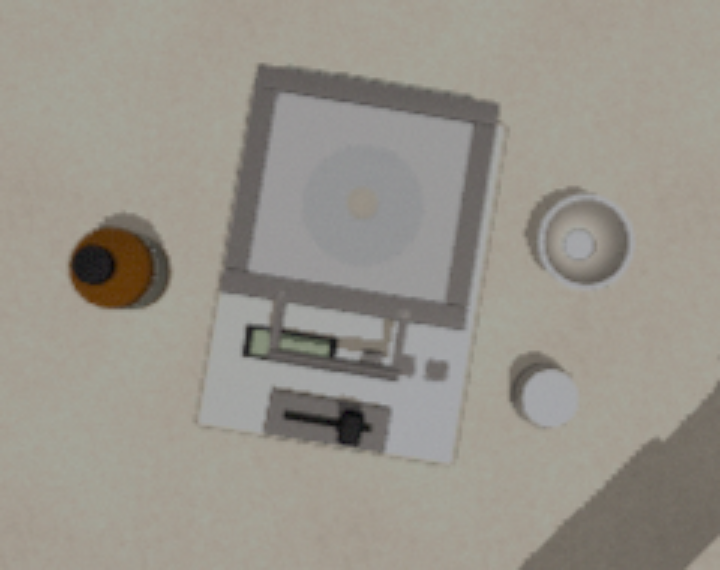

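View pics/c1.png

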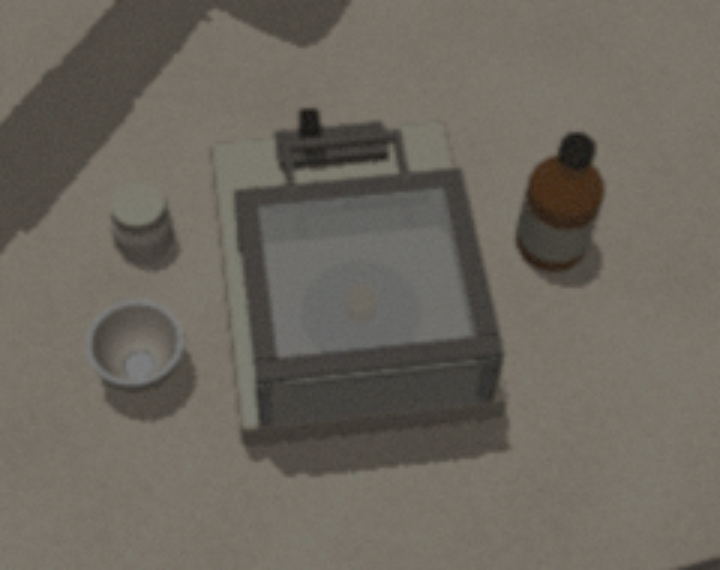

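The top crop shows the balance turned slightly. The lock grip is at crop (351,426), the bar runs (272,352)–(398,377), and the cover corners are clear. The scene crop shows the grip's top at (309,112) and the cover corners. I'll fit the balance pose from both views.

```bash
cat > fit.py <<'E'
from h import *
from scipy.optimize import least_squares
pt=manip.grab_frame('top');ps=manip.grab_frame('scene')
t=lambda u,v:np.array([u/3+120,v/3+100]); s=lambda u,v:np.array([u/3+150,v/3+110])
pts=[(pt,t(198,425),(-160,120,50)),(pt,t(452,463),(-160,-120,50)),
(pt,t(260,65),(160,104,138.5)),(pt,t(499,103),(160,-104,138.5)),(pt,t(466,328),(-35,-104,138.5)),(pt,t(219,290),(-35,104,138.5)),
(pt,t(272,353),(-80,56,140)),(pt,t(398,377),(-80,-56,140)),
(ps,s(237,189),(-35,-104,138.5)),(ps,s(462,170),(-35,104,138.5)),(ps,s(500,352),(160,104,138.5)),(ps,s(258,358),(160,-104,138.5))]
def W(q,b):
    c,n=np.cos(q[3]),np.sin(q[3]);return np.array([q[0]+c*b[0]-n*b[1],q[1]+n*b[0]+c*b[1],q[2]+b[2]])
f=lambda q:np.concatenate([proj(p,W(q,b))-uv for p,uv,b in pts])
r=least_squares(f,[560,40,0,-.15],x_scale=[100,100,100,1]);q=r.x
print(np.round(q,3),np.round(r.fun.reshape(-1,2),1).tolist())
L=tri([ray(pt,t(351,412)),ray(ps,s(309,112))]);print('lock top tri',L)
for X in[(-135,y,104.5) for y in(-30,-20,-10,0,10,20,30)]:print(X[1],np.round(W(q,X)),proj(pt,W(q,X)),proj(ps,W(q,X)))
print('bar',W(q,(-80,0,134.5)))
for n,a,b,h in(('bottle',t(94,265),s(577,148),160),('jar',t(547,396),s(139,203),65),('mortar',t(586,241),s(136,340),55)):print(n,atz(pt,a,h),atz(ps,b,h))
print(t(351,426),s(309,112))
E
python3 fit.py
```

```text
[ 6.07954e+02  7.72830e+01  2.42900e+00 -1.53000e-01] [[-1.9, 0.3], [0.3, 1.8], [-0.9, -0.8], [0.6, -0.0], [-0.7, 1.1], [-0.2, 0.3], [-2.0, 0.2], [0.2, -0.6], [-2.0, -1.1], [-1.0, -2.1], [0.7, -0.2], [-1.8, 6.6]]
lock top tri [488.53999089  73.10669198 132.65871649]
-30 [470.  68. 107.] [239.37960815 243.78482953] [249.79144699 148.47697076]
-20 [471.  78. 107.] [235.56524762 243.16302591] [253.22195144 148.15632459]
-10 [473.  88. 107.] [231.75016387 242.5411044 ] [256.64900872 147.83600063]
0 [475.  98. 107.] [227.93435668 241.91906496] [260.07262401 147.51599838]
10 [476. 108. 107.] [224.11782584 241.29690755] [263.4928025  147.19631737]
20 [478. 118. 107.] [220.30057116 240.67463214] [266.90954937 146.87695711]
30 [479. 128. 107.] [216.48259243 240.0522387 ] [270.32286977 146.55791712]
bar [528.891493    89.49409594 136.92905645]
bottle [609.22650449 284.37125152 160.        ] [614.0289272  286.71693984 160.        ]
jar [ 498.7849297  -100.54295924   65.        ] [499.51710526 -99.95735708  65.        ]
mortar [ 639.81708165 -136.96659463   55.        ] [ 640.53015074 -133.35106416   55.        ]
[237. 242.] [253.         147.33333333]
```

Request:
play_rows(plan=[[1,[0,0,0],6.64],[1,[0,0,0],6.64],[1,[0,0,0],6.64],[1,[0,0,0],6.64],[1,[0,0,0],6.64],[1,[-0.7,4,0],0],[1,[-0.7,4,0],0],[1,[-0.7,4,0],0],[1,[-0.7,4,0],0],[1,[-0.7,4,0],0]])

```text
t: 1.73
eef_pos: [313.0, -352.6, 249.9]
tcp_rot: [0.242, 3.132, -0.0]
contact_force: [1.6, 1.1, 1.4]
grip_width: 1.0
grip_force: 0.0
```

Request:
play_rows(plan=[[1,[-0.7,4,0],0],[1,[-0.7,4,0],0],[1,[-0.7,4,0],0],[1,[-0.7,4,0],0],[1,[-0.7,4,0],0],[1,[-0.7,4,0],0],[1,[-0.7,4,0],0],[1,[-0.7,4,0],0],[1,[-0.7,4,0],0],[1,[-0.7,4,0],0]])

```text
t: 2.57
eef_pos: [443.5, 32.7, 250.6]
tcp_rot: [0.24, 3.131, 0.001]
contact_force: [0.8, -0.2, 0.2]
grip_width: 0.999
grip_force: 0.0
```

```bash
cat > w.py <<'E'
from h import *
import sys
from scipy.spatial.transform import Rotation as R
s=manip.observe();print(s['t'],np.round(s['eef_pos'],1),np.round(R.from_rotvec(s['tcp_rot']).as_matrix(),3).tolist(),np.round(s['joint_pos'],2),np.round(s['contact_force'],1),s['grip_width'])
p,o=look('wrist',['lock_top','cover_bar'],sys.argv[1]);print(np.round(p['cam_to_world'],2).tolist())
E
python3 w.py w1
```

```text
2.5667 [443.5  32.7 250.6] [[-0.988, 0.152, 0.001], [0.152, 0.988, 0.001], [-0.001, 0.001, -1.0]] [ 0.53 -0.39 -0.29 -0.   -1.67 -2.25] [ 0.8 -0.2  0.2] 0.9991943719238151
wrist lock_top 0.76 [310.2 202.8] 909
wrist cover_bar 0.77 [297.6 341.8] 8393
[[0.15, 0.94, 0.32, 361.2], [0.99, -0.15, -0.05, 45.47], [0.0, 0.32, -0.95, 373.36], [0.0, 0.0, 0.0, 1.0]]
```

View pics/w1.png

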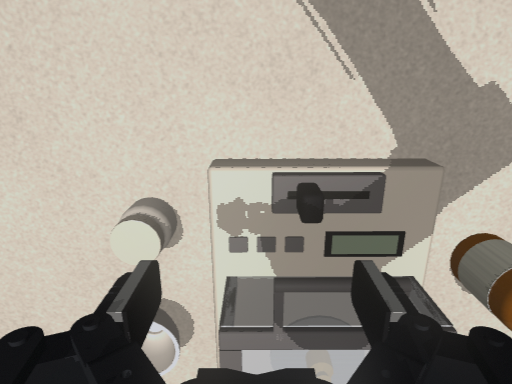

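The wrist view shows the lock grip at about (310,203), near the left (−y) end of its track, and the LCD at (365,244). I'll project the fitted model to check it and locate the bar.

```bash
python3 - <<'E'
from h import *
q=[607.95,77.28,0,-.153]
def W(b):
    c,n=np.cos(q[3]),np.sin(q[3]);return np.array([q[0]+c*b[0]-n*b[1],q[1]+n*b[0]+c*b[1],b[2]])
p=manip.grab_frame('wrist')
for n,b in(('barL',(-80,56,134.5)),('barR',(-80,-56,134.5)),('fl',(-160,120,50)),('fr',(-160,-120,50)),('coverfl',(-35,104,138)),('coverfr',(-35,-104,138)),('lock-22',(-135,-22,104.5)),('lockbase',(-135,-22,64))):print(n,np.round(proj(p,W(b))))
r=manip.silhouettes(p,'lock_top')[0]['mask'];v,u=np.nonzero(r);print(u.min(),u.max(),v.min(),v.max())
f=p['frame'][150:370,200:460];cv2.imwrite('pics/w1c.png',cv2.resize(f,None,fx=3,fy=2.7,interpolation=2))
E
```

```text
barL [407. 287.]
barR [271. 286.]
fl [447. 168.]
fr [204. 167.]
coverfl [457. 334.]
coverfr [215. 334.]
lock-22 [311. 211.]
lockbase [304. 196.]
296 323 184 223
```

View pics/w1c.png

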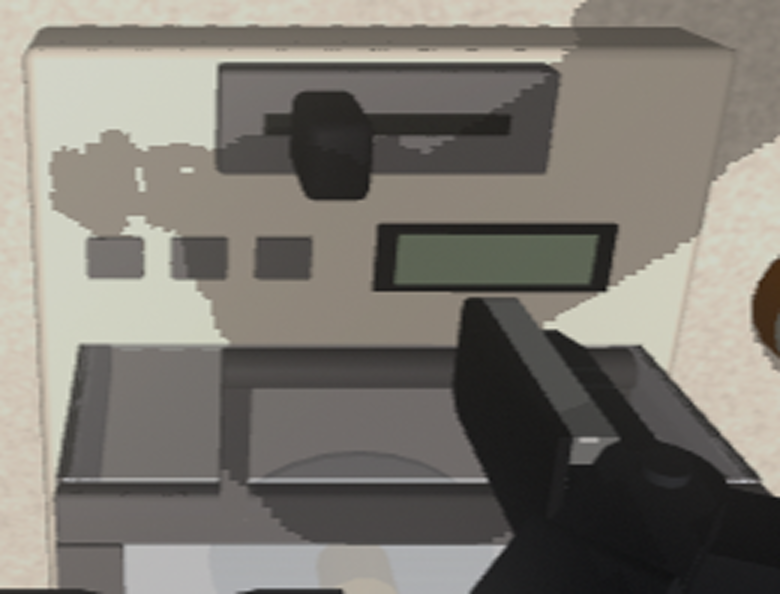

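Request:
play_rows(plan=[[1,[-1.0,2.4,0],0],[1,[-1.1,2.4,0],0],[1,[0,0,3.5],0],[1,[0,0,3.5],0],[1,[0,0,3.5],0],[1,[0,0,3],0],[1,[0,0,2.3],0],[1,[0,0,0],0],[1,[0,0,0],0]])

```text
t: 3.57
eef_pos: [471.3, 73.2, 92.1]
tcp_rot: [-0.244, -3.131, 0.002]
contact_force: [0.3, -0.1, 0.2]
grip_width: 1.003
grip_force: 0.0
```

```bash
python3 w.py w2; python3 -c "
from h import *
look('top',['lock_top','cover_bar']);look('scene',['lock_top'])"
```

```text
3.5667 [471.3  73.2  92.1] [[-0.988, 0.155, -0.001], [0.155, 0.988, -0.001], [0.001, -0.001, -1.0]] [ 0.58 -0.26 -0.48  0.   -1.35 -2.31] [ 0.3 -0.1  0.2] 1.0034625382999496
wrist lock_top 0.66 [268.7 281.9] 4482
[[0.16, 0.94, 0.31, 389.27], [0.99, -0.15, -0.05, 86.45], [-0.0, 0.32, -0.95, 215.08], [0.0, 0.0, 0.0, 1.0]]
top cover_bar 0.93 [241.4 168.4] 6732
scene lock_top 0.64 [254.6 152.1] 57
```

View pics/w2.png

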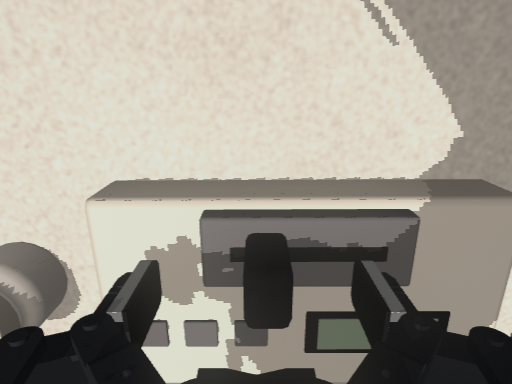

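The grip is centred at (268,282), between the fingers and about 5 mm toward +y of their midline. I'll centre on it and close.

Request:
play_rows(plan=[[1,[0,0.5,0],0],[0,[0,0,0],0],[0,[0,0,0],0],[0,[0,0,0],0],[0,[0,0,0],0],[0,[0,0,0],0],[0,[0,0,0],0],[0,[0,0,0],0]], force=20)

```text
t: 4.63
eef_pos: [472.3, 79.5, 92.1]
tcp_rot: [-0.241, -3.132, 0.0]
contact_force: [-1.1, -1.2, 0.5]
grip_width: 0.229
grip_force: 25.9
```

Request:
play_rows(plan=[[0,[0,0.9,0],0],[0,[0,0.9,0],0],[0,[0,0.9,0],0],[0,[0,0.9,0],0],[0,[0,0.5,0],0],[0,[0,0.2,0],0],[0,[0,0.2,0],0],[0,[0,0,0],0]])

```text
t: 5.3
eef_pos: [479.2, 124.8, 92.0]
tcp_rot: [-0.24, -3.132, -0.001]
contact_force: [-2.9, 1.5, 3.0]
grip_width: 0.227
grip_force: 26.2
```

Request:
play_rows(plan=[[0,[0,0.2,0],0],[0,[0,0.2,0],0],[0,[0,0,0],0],[0,[0,0,0],0]])

```text
t: 5.63
eef_pos: [479.7, 128.2, 92.0]
tcp_rot: [-0.241, -3.132, -0.001]
contact_force: [-4.0, -0.3, 3.3]
grip_width: 0.231
grip_force: 26.3
```

Request:
play_rows(plan=[[0,[0,0.2,0],0],[0,[0,0.2,0],0],[0,[0,0,0],0],[0,[0,0,0],0]])

```text
t: 5.97
eef_pos: [479.9, 129.5, 92.0]
tcp_rot: [-0.243, -3.131, 0.008]
contact_force: [-4.6, -9.8, 5.3]
grip_width: 0.228
grip_force: 26.6
```

Request:
play_rows(plan=[[0,[0,0.2,0],0],[0,[0,0.1,0],0],[0,[0,0,0],0],[0,[0,0,0],0]])

```text
t: 6.3
eef_pos: [479.9, 129.8, 92.0]
tcp_rot: [-0.244, -3.129, 0.017]
contact_force: [-5.8, -19.8, 7.1]
grip_width: 0.23
grip_force: 26.9
```

The lock is against its stop: about 20 N of resistance and no more motion. I'll relax the push, release and rise.

Request:
play_rows(plan=[[0,[0,-0.4,0],0],[0,[0,0,0],0],[0.9,[0,0,0],0],[0.9,[0,0,0],0],[0.9,[0,0,0],0],[0.9,[0,0,0],0],[0.9,[0,0,-3],0],[0.9,[0,0,-4],0],[0.9,[0,0,-4],0],[0.9,[0,0,-4],0]])

```text
t: 7.13
eef_pos: [480.1, 131.0, 243.7]
tcp_rot: [0.241, 3.132, 0.0]
contact_force: [0.5, 1.1, 0.2]
grip_width: 0.901
grip_force: 0.0
```

Request:
play_rows(plan=[[0.42,[0,0,0],-7],[0.42,[0,0,0],-7],[0.42,[0,0,0],-7],[0.42,[0,0,0],-7],[0.42,[0,0,0],-7],[0.42,[0,0,0],-7],[0.42,[0,0,0],-7],[0.42,[0,0,0],-7],[0.42,[0,0,0],-7],[0.42,[0,0,0],-7]])

```text
t: 7.97
eef_pos: [480.4, 131.3, 241.9]
tcp_rot: [-1.607, 2.699, 0.0]
contact_force: [0.3, 0.2, 0.3]
grip_width: 0.419
grip_force: 0.0
```

Request:
play_rows(plan=[[0.42,[0,0,0],-7],[0.42,[0,0,0],-7],[0.42,[0,0,0],-6],[0.42,[0,0,0],0]])

```text
t: 8.3
eef_pos: [480.4, 131.3, 241.9]
tcp_rot: [-2.049, 2.381, 0.0]
contact_force: [-0.3, -1.4, 0.1]
grip_width: 0.419
grip_force: 0.0
```

```bash
python3 w.py w3
```

```text
8.3 [480.4 131.3 241.9] [[-0.149, -0.989, 0.0], [-0.989, 0.149, 0.0], [-0.0, -0.0, -1.0]] [ 0.67 -0.24 -0.19 -0.   -1.62 -0.82] [-0.3 -1.4  0.1] 0.4188106744435702
wrist lock_top 0.79 [256.7 179.1] 1067
wrist cover_bar 0.66 [ 65.3 153.2] 36602
[[-0.99, 0.14, 0.05, 467.1], [0.15, 0.94, 0.32, 50.41], [0.0, 0.32, -0.95, 364.79], [0.0, 0.0, 0.0, 1.0]]
```

View pics/w3.png

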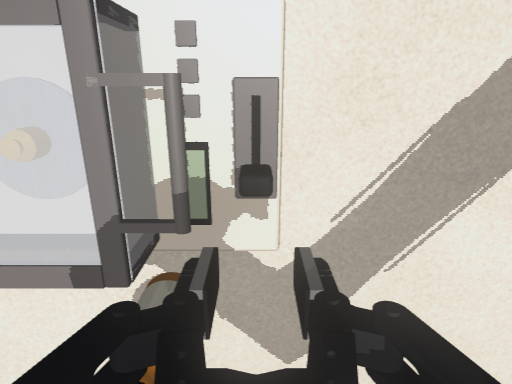

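The wrist view shows the lock at the left end of its slot (256,179) and the whole bar, from (173,74) to (182,233).

```bash
python3 - <<'E'
from h import *
p=manip.grab_frame('wrist');t=manip.grab_frame('top')
A=atz(p,(173,74),134.5);B=atz(p,(182,233),134.5);print(A,B,(A+B)/2,np.linalg.norm(A-B))
a=ray(p,(173,74));b=ray(p,(182,233));ta=ray(t,(120+398/3,100+377/3));tb=ray(t,(120+272/3,100+353/3))
TA,TB=tri([a,ta]),tri([b,tb]);print(TA,TB)
s=manip.observe()['eef_pos']
M=(A+B)/2;d=M-s;print('dx,dy tool',-.149*d[0]-.989*d[1],-.989*d[0]+.149*d[1])
E
```

```text
[518.48242937  36.77572164 134.5       ] [538.41321568 147.91592442 134.5       ] [528.44782253  92.34582303 134.5       ] 112.91315652513306
[518.62944851  35.58594896 132.96489617] [536.44794036 141.2045657  145.88382804]
dx,dy tool 31.149117276641153 -53.41791992544438
```

Request:
play_rows(plan=[[0.42,[1.5,-2.7,0],0],[0.42,[1.6,-2.7,0],0],[0.42,[0,0,0],0],[0.42,[0,0,2],0],[0.42,[0,0,2],0],[0.42,[0,0,2],0],[0.42,[0,0,0],0],[0.42,[0,0,0],0]])

```text
t: 9.22
eef_pos: [528.5, 91.8, 181.5]
tcp_rot: [2.042, -2.385, -0.0]
contact_force: [0.3, -0.4, 1.0]
grip_width: 0.419
grip_force: 0.0
```

```bash
python3 w.py w4
```

```text
9.2167 [528.5  91.8 181.5] [[-0.154, -0.988, -0.002], [-0.988, 0.154, -0.001], [0.001, 0.001, -1.0]] [ 0.55 -0.13 -0.2   0.   -1.5  -0.7 ] [ 0.3 -0.4  1. ] 0.41905232203106546
wrist lock_top 0.77 [330.1 243.7] 1692
wrist cover_bar 0.63 [ 87.5 188.3] 56235
[[-0.99, 0.15, 0.05, 515.05], [0.16, 0.94, 0.31, 11.22], [0.0, 0.32, -0.95, 304.5], [0.0, 0.0, 0.0, 1.0]]
```

View pics/w4.png

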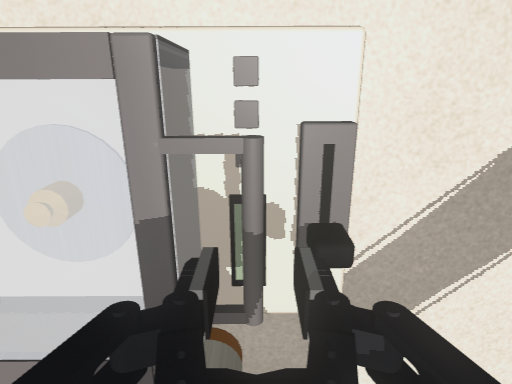

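The bar (u≈254) is centred between the fingers, with the lock fully left. I'll descend and grip.

Request:
play_rows(plan=[[0.42,[0,0,1.5],0],[0.42,[0,0,1.5],0],[0.42,[0,0,1],0],[0.42,[0,0,0.7],0],[0.42,[0,0,0],0],[0,[0,0,0],0],[0,[0,0,0],0],[0,[0,0,0],0],[0,[0,0,0],0],[0,[0,0,0],0]], force=45)

```text
t: 10.2
eef_pos: [530.4, 92.1, 136.4]
tcp_rot: [-2.042, 2.383, -0.003]
contact_force: [4.8, -0.7, -1.9]
grip_width: 0.119
grip_force: 43.8
```

Request:
play_rows(plan=[[0,[0,-0.04,-1.05],0],[0,[0,-0.09,-1.04],0],[0,[0,-0.13,-1.04],0],[0,[0,-0.17,-1.03],0],[0,[0,-0.22,-1.02],0],[0,[0,-0.27,-1.02],0],[0,[0,0,0],0]])

```text
t: 10.78
eef_pos: [540.1, 90.6, 199.9]
tcp_rot: [-2.04, 2.382, -0.005]
contact_force: [6.9, -3.3, -3.3]
grip_width: 0.119
grip_force: 44.9
```

```bash
cat > ang.py <<'E'
from h import *
import json
s=manip.observe();P=s['eef_pos'];d=P-np.array([607.95,77.28,0]);c,n=np.cos(-.153),np.sin(-.153)
xb=c*d[0]+n*d[1];yb=-n*d[0]+c*d[1]
print(s['t'],'xb,yb,z',xb,yb,P[2],'r',np.hypot(160-xb,P[2]-130.5),'ang',np.degrees(np.arctan2(P[2]-130.5,160-xb))-.95,s['contact_force'],s['moment'],s['grip_width'],s['grip_force'])
E
python3 ang.py
```

```text
10.7833 xb,yb,z -69.10162021124088 2.8184183624867885 199.86706998763395 r 239.37281128416603 ang 15.895189731012007 [ 6.91642903 -3.27809129 -3.26353705] [-0.56439941 -2.25593612 -0.00699227] 0.11929543835604298 44.888116121292114
```

Going well; on to 40 degrees.

Request:
play_rows(plan=[[0,[0,-0.31,-1.0],0],[0,[0,-0.35,-0.99],0],[0,[0,-0.4,-0.97],0],[0,[0,-0.44,-0.95],0],[0,[0,-0.48,-0.93],0],[0,[0,-0.52,-0.91],0],[0,[0,-0.56,-0.89],0],[0,[0,-0.6,-0.86],0],[0,[0,0,0],0]])

```text
t: 11.53
eef_pos: [574.9, 85.2, 273.4]
tcp_rot: [-2.043, 2.384, -0.0]
contact_force: [-1.3, 0.1, -0.3]
grip_width: 0.12
grip_force: 44.7
```

```bash
python3 ang.py
```

```text
11.5333 xb,yb,z -33.83996868960066 2.8307768878670476 273.42919513254503 r 240.8374727545996 ang 35.453455345786395 [-1.26177827  0.08045358 -0.28039046] [ 0.35225692  0.61935079 -0.00655106] 0.12031301524250224 44.68289136886597
```

Request:
play_rows(plan=[[0,[0,-0.64,-0.83],0],[0,[0,-0.67,-0.8],0],[0,[0,-0.7,-0.77],0],[0,[0,-0.74,-0.74],0],[0,[0,-0.77,-0.71],0],[0,[0,-0.79,-0.67],0],[0,[0,0,0],0],[0,[0,0,0],0]])

```text
t: 12.2
eef_pos: [616.0, 79.0, 319.3]
tcp_rot: [-2.045, 2.384, 0.001]
contact_force: [-7.7, 3.0, 6.0]
grip_width: 0.122
grip_force: 45.0
```

```bash
python3 ang.py; python3 - <<'E'
from h import *
a=manip.grab_frame('scene')['frame'][60:300,130:390];b=manip.grab_frame('top')['frame'][100:290,120:360]
cv2.imwrite('pics/f.png',np.hstack([cv2.resize(a,(400,380)),cv2.resize(b,(400,380))]))
E
```

```text
12.2 xb,yb,z 7.672077397978056 2.8953479188469555 319.3106652973373 r 242.59691534368432 ang 50.15424187888572 [-7.68266904  3.02552466  5.95414603] [ 1.13935751e+00  2.52586347e+00 -9.50727415e-04] 0.12206829421999775 44.958617091178894
```

View pics/f.png

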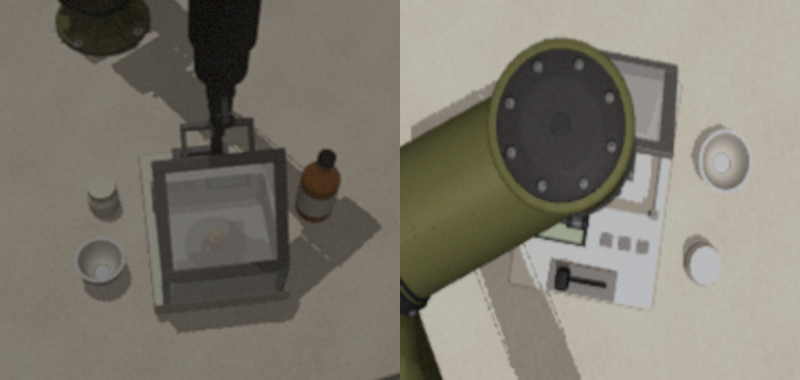

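The cover is up in the gripper, the lock is at the left end of its slot (top view ≈(563,278)), and the bottle, jar and mortar look undisturbed. I'll ease the slight radial push and check that it holds steady.

Request:
play_rows(plan=[[0,[0,0.1,-0.1],0],[0,[0,0,0],0],[0,[0,0,0],0],[0,[0,0,0],0],[0,[0,0,0],0],[0,[0,0,0],0],[0,[0,0,0],0],[0,[0,0,0],0],[0,[0,0,0],0],[0,[0,0,0],0]])

```text
t: 13.13
eef_pos: [615.2, 79.1, 318.7]
tcp_rot: [-2.045, 2.384, 0.001]
contact_force: [-4.9, 4.2, 3.6]
grip_width: 0.118
grip_force: 44.6
```

```bash
python3 ang.py; python3 - <<'E'
from h import *
p,o=look('scene',['reagent_bottle','ointment_jar','mortar','lock_top','cover'])
for th in(45,50,55):
    t=np.radians(th);q=[607.95,77.28,-.153];c,n=np.cos(q[2]),np.sin(q[2])
    for y in(104,-104):
        x=160-195*np.cos(t)+8*np.sin(t);z=132+195*np.sin(t)+8*np.cos(t)
        print(th,y,np.round(proj(p,(q[0]+c*x-n*y,q[1]+n*x+c*y,z)),1))
m=o['cover'][0]['mask'];v,u=np.nonzero(m);print(u.min(),u.max(),v.min(),v.max())
pw,ow=look('wrist',['lock_top','cover_bar'])
E
```

```text
13.1333 xb,yb,z 6.912032690164336 2.883666641842382 318.70765858605785 r 242.60677749292873 ang 49.925119788916106 [-4.85784572  4.2494229   3.64861937] [1.16391798 1.82550497 0.03545258] 0.11835552753192453 44.61303770542145
scene reagent_bottle 0.77 [337.4 177.4] 970
scene reagent_bottle 0.52 [274.3 192.3] 6964
scene mortar 0.77 [193.6 227.8] 772
scene cover 0.94 [274.3 195.3] 6746
45 104 [313.6 151.7]
45 -104 [226.9 160. ]
50 104 [315.2 153.1]
50 -104 [227.3 161.5]
55 104 [316.9 155.2]
55 -104 [227.6 163.7]
229 317 135 238
wrist lock_top 0.61 [382.1 185.6] 761
wrist cover_bar 0.87 [161.4 176.4] 37420
```

Steady at about 50°, gripped, the lock open and the bystanders unmoved.

```bash
python3 -c "
from workcell import manip
print(manip.finish_job())"
```

```text
the job is handed in; nothing more can be done
None
```

I slid the lock fully left to its stop, then lifted the cover and handed the job in with the gripper holding it steady at about 50° (estimated from the gripper position); the bottle, jar and mortar showed no sign of having moved.

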